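# Change the dish in the budgie feeding hatch

## Task

Change the feeding dish in the budgies' hatch: first clear away every lidded storage cup that stands in the lever's way or on the hatch's clear lid, standing them all upright on the floor of the low wooden tray, and only then throw the lever all the way across, past the halfway notch, into the far notch marked by the steel stud, so that the lid is fully open. Lift out the steel bowl and stand it on the middle of the cork coaster, and set the white ceramic dish upright on the floor of the hatch in its place while the lid is still open. Finally throw the lever fully back into its shut notch, let go, and leave the clothespin toy, the perch clamp and the rattle ball where they are.

Things in the scene. Friction and masses are not known exactly. Their poses are not given: they have to be found in the camera images.
- feeder: white feeding hatch, fixed: open-topped well, outside 142 (x) by 172 (y) by 48 mm high, inside 130 by 160, centred at (0, +100 mm) in this frame, walls 6, floor 8 mm; 5 mm clear lid on top (to 53 mm) that slides 135 mm to +x as the lever opens. Lever pivot housing, 52 mm wide, 53 high, to its right. Origin on the table, z up, +x away from the robot at yaw 0
- hatch_floor (a point): centre of the well's inner floor (8 mm above the table); axes as the hatch's
- pivot (a point): the lever's vertical pivot axis, at table height; axes as the hatch's
- lever (a joint): angle (rad) of the flat steel lever, level, about the pivot: 0 = shut notch (lever points to -x-y), 0.7 = halfway notch, 1.4 = open notch, marked by a steel stud (lever to +x-y). It points along (sin(q-0.7), -cos(q-0.7)) in the hatch's frame. Sprung detents pull it into the nearest notch; going from one to the next takes about 4 N at the knob
- lever_knob (a point): grip point of the lever's upright black knob, 22 mm diameter, standing from 42 to 78 mm above the table, 150 mm from the pivot; this point is on its axis at 66 mm height. The arm below it is 14 mm wide, from 32 to 42 mm above the table
- cup0: clear plastic storage cup with a white screw lid, squat upright cylinder 44 mm diameter, 44 mm tall, heavy thick bottom, about 35 g; origin at the centre of its underside, z up its axis. Two to four such cups are present (absent ones read None from the start); they stand on the table in the lever's sweep or on the hatch's clear lid
- cup1: clear plastic storage cup with a white screw lid, squat upright cylinder 44 mm diameter, 44 mm tall, heavy thick bottom, about 35 g; origin at the centre of its underside, z up its axis. Two to four such cups are present (absent ones read None from the start); they stand on the table in the lever's sweep or on the hatch's clear lid
- cup2: clear plastic storage cup with a white screw lid, squat upright cylinder 44 mm diameter, 44 mm tall, heavy thick bottom, about 35 g; origin at the centre of its underside, z up its axis. Two to four such cups are present (absent ones read None from the start); they stand on the table in the lever's sweep or on the hatch's clear lid
- cup3: clear plastic storage cup with a white screw lid, squat upright cylinder 44 mm diameter, 44 mm tall, heavy thick bottom, about 35 g; origin at the centre of its underside, z up its axis. Two to four such cups are present (absent ones read None from the start); they stand on the table in the lever's sweep or on the hatch's clear lid
- steel_bowl: small stainless-steel bowl, 60 mm diameter, 26 mm high, about 70 g, standing in the hatch's well under the lid at the start; origin at the centre of its underside. Grip it across its outside
- white_dish: white ceramic feeding dish, 66 mm diameter, 28 mm high, about 160 g, on the table at the start; origin at the centre of its underside. Grip it across its outside
- coaster: round cork coaster fixed to the table, 110 mm diameter, 4 mm thick; origin at the centre of its underside
- tray_in (a point): centre of the inner floor (5 mm above the table) of the low wooden tray fixed to the table, inside 250 (x, its long way) by 110 (y) mm, walls 5 mm thick and 22 mm high over the table
- clothespin: wooden clothespin toy, 85 mm long, 12 mm high, lying on the table; leave alone
- perch_clamp: steel U-shaped perch clamp, about 60 by 75 mm, 28 mm high; leave alone
- rattle_ball: purple plastic rattle ball, 52 mm diameter; leave alone

How it is judged (in metres and radians):
On the way, in this order (a step that is already met when the one before it is completed fails the run):
1. every cup stands upright in the wooden tray while the lever is still in its shut notch (x of cup0 in the frame of tray_in between -0.115 and 0.115 m and y of cup0 in the frame of tray_in between -0.04 and 0.04 m and z of cup0 in the frame of tray_in between -0.008 and 0.008 m and angle between each of cup0, cup1, cup2, cup3's own z axis and vertical below 0.15 rad and x of cup1 in the frame of tray_in between -0.115 and 0.115 m and y of cup1 in the frame of tray_in between -0.04 and 0.04 m and z of cup1 in the frame of tray_in between -0.008 and 0.008 m and x of cup2 in the frame of tray_in between -0.115 and 0.115 m and y of cup2 in the frame of tray_in between -0.04 and 0.04 m and z of cup2 in the frame of tray_in between -0.008 and 0.008 m and x of cup3 in the frame of tray_in between -0.115 and 0.115 m and y of cup3 in the frame of tray_in between -0.04 and 0.04 m and z of cup3 in the frame of tray_in between -0.008 and 0.008 m and value of joint lever below 0.12 rad), for 0.2 s.
2. the lever is in the far notch marked by the stud (value of joint lever above 1.28 rad), for 0.3 s.
3. the steel bowl stands on the coaster and the white dish stands on the hatch floor, the lever still in the open notch (horizontal distance between steel_bowl and coaster below 0.03 m and height (world z) of steel_bowl below 0.01 m and angle between each of steel_bowl, white_dish's own z axis and vertical below 0.15 rad and x of white_dish in the frame of hatch_floor between -0.04 and 0.04 m and y of white_dish in the frame of hatch_floor between -0.055 and 0.055 m and z of white_dish in the frame of hatch_floor between -0.006 and 0.006 m and value of joint lever above 1.28 rad), for 0.2 s.
4. the lever is back in the shut notch (value of joint lever below 0.12 rad), for 0.3 s.
At the end, for the whole second after the job is handed in: every cup present stands upright on the tray's floor (tilt under 0.15 rad), the steel bowl upright on the coaster within 30 mm of its centre, the white dish upright on the hatch floor inside the well, the lever in its shut notch (below 0.12 rad), all at rest (all of step 1 and horizontal distance between steel_bowl and coaster below 0.03 m and height (world z) of steel_bowl below 0.01 m and angle between each of steel_bowl, white_dish's own z axis and vertical below 0.15 rad and x of white_dish in the frame of hatch_floor between -0.04 and 0.04 m and y of white_dish in the frame of hatch_floor between -0.055 and 0.055 m and z of white_dish in the frame of hatch_floor between -0.006 and 0.006 m and linear speed of each of cup0, cup1, cup2, cup3, steel_bowl, white_dish below 0.02 m/s); the robot touches nothing.
It fails at once if the clothespin toy is moved more than 30 mm (distance of clothespin from where it was at the start of the episode above 0.03 m).
It fails at once if the perch clamp is moved more than 30 mm (distance of perch_clamp from where it was at the start of the episode above 0.03 m).
It fails at once if the rattle ball is moved more than 30 mm (distance of rattle_ball from where it was at the start of the episode above 0.03 m).
Of cup0, cup1, cup2, cup3 only 2 to 4 are there at a start; the rules pass over those that are not, and their reading is None.
At some moment in a run one of cup0, cup1, cup2, cup3, white_dish may be knocked a few centimetres aside while the robot is not near it.
It also fails if it takes over 208 s, if anything falls off the work surface, if the arm or the gripper's body presses on something with over 40 N, if the wrist force passes 120 N, or if a joint passes its speed limit or range.

## Robot

A 7-joint arm with a two-finger parallel gripper is mounted at the origin on the work surface. World frame = base frame: x ahead of the robot, y to its left, z up, the work surface at z = 0. Lengths are in mm, angles in rad, forces in N, time in s.
With the tool pointing down it reaches from about 425 to 875 mm from the base axis. Payload 4.7 kg.
Tool frame: the origin (TCP) lies at the very end of the fingers, on their centre line; the grasp point (between the pads) lies 19 mm behind it; z points along the fingers, y is the line along which they close (so a half turn about z gives the same grasp; the last joint's range is limited). The gripper opens to 85 mm and grips with 20 to 120 N. Pads are 22 mm wide; open, the fingers measure 114 mm over their backs; the gripper's body (76 mm by 85 mm) begins 54 mm behind the grasp point. The pads swing forward as they close: fully open they stand 13 mm farther back than shut.
Start: joints at [0.014, 0.321, -0.07, 1.45, 0.023, 1.371, -0.057], TCP at [650.019, -0.025, 231.349] pointing down, gripper open.
Joint ranges: [-2.86, 2.86], [-0.3, 2.09], [-1.38, 1.24], [0.06, 2.45], [-1.56, 4.7], [0.09, 2.05], [-2.69, 2.69]. Speed limits (rad/s): [2.57, 2.57, 3.14, 3.14, 3.14, 3.14, 3.14].

## Interface

Orientations are given as a 3x3 rotation matrix whose columns are the frame's x, y, z axes.
In Python, from workcell import manip, eyes gives the robot as it stands. The module is installed in compiled form; this text tells all that it offers.
- The arm moves only by the tool send_rows, never from a script. Its argument "targets" is a list of rows, each a list of 6 numbers: the shift along the world's x, y, z in units of 0.3 m (1.0 is 0.3 m), then the turn, a rotation vector about the world's x, y, z in units of 180 degrees (1.0 is 180 degrees). A call has 1 to 8 rows; each row is the pose to reach, as a shift and turn from the pose commanded when the call began, turning the shorter way round; what a row does not reach only later rows make up. A row lasts 1/10 s, in which the tool goes at most 50 mm and 8.59 degrees, less where a joint would pass 70% of its speed; a pose out of reach is approached as far as the arm can. A call with a number of a shift or a turn outside -1 to 1 is refused whole. A call with a gripper value outside its range is refused whole. "claw" is the opening, from 0 (shut) to 1 (fully open), set as the call begins (left out, the last holds). The fingers move at their own pace and stop on an object; "newtons" is the grip in N (left out, the last holds). Time passes only in rows, so rows that repeat a pose let the fingers close. It gives the time, the measured TCP pose, the force, the opening and the grip force at its end, in the units of the state.
- manip.get_state(): the state, without advancing time (a new reading comes with each control period).
- eyes.capture(name): name is "scene" or "side" or "wrist"; returns the picture (480x640x3 uint8, red, green, blue); there is no depth.
- eyes.camera_info(name): a dict with "fx", "fy", "cx", "cy" (pixels), "eye" and "orientation" of the camera in the world. Camera axes: x right, y down, z forward; pixel columns grow to the right and rows downward; lengths in mm; the calibration is good to about 2 mm. A picture is of the moment at which its call begins: read the wrist's pose just before it. camera_info takes no time and is no camera call; for the wrist camera it gives the pose at the moment of the call.
- manip.finish_job(): hands the job in; it is judged then, once.
The state is a dict: "time": time; "joint_positions": joint angles; "joint_vel": joint speeds; "joint_efforts": joint torques, N m; "ee_pos": TCP position; "ee_rot": TCP orientation; "contact_force": force on the tool from outside, world axes, zero at the start; "ft_torque": the same for the moment, N m; "opening": opening from 0.0 (shut) to 1.0 (fully open); "grip_force": force on a finger pad.
Only numpy, scipy, OpenCV 4.12 (cv2) and the standard library are available. Lean on these libraries where they do the work, as an engineer would, in place of code of your own. Each camera call takes 0.05 s, during which the arm holds its last target. There are 200 camera calls.

## Working session

There is one attempt and no reset: what is moved stays moved. The work goes in short steps, Python scripts to look and compute and a tool call to move; the robot and the scene stay as the last step left them, time stands still between calls to the robot, and variables do not carry over. Pictures are saved under pics/ and viewed, at most 14 in all, crops included, and the job is handed in when it is done.

Besides the shell and the picture viewer there is one more tool, called after "Request:" in YAML: its name, and indented under it one key for each argument. send_rows: Moves the arm, as the interface text tells. Shifts and turns lie within -1 to 1; 1 stands for 0.3 m of shift or 180 degrees of turn. Its arguments: {"type":"object","properties":{"targets":{"type":"array"},"claw":{"type":"number"},"newtons":{"type":"number"}},"required":["targets"]}

```bash
mkdir -p pics; cat > h.py <<'E'
import numpy as np, cv2
from workcell import manip, eyes
def cap(n,f=None):
    i=eyes.camera_info(n); im=eyes.capture(n)
    if f: cv2.imwrite('pics/'+f, cv2.cvtColor(im,cv2.COLOR_RGB2BGR))
    return im,i
def ray(i,u,v):
    R=np.array(i['orientation']); d=R@np.array([(u-i['cx'])/i['fx'],(v-i['cy'])/i['fy'],1.]); return np.array(i['eye'],float),d/np.linalg.norm(d)
def plane(i,u,v,z):
    e,d=ray(i,u,v); return e+d*(z-e[2])/d[2]
def tri(*r):
    A=0;b=0
    for e,d in r:
        P=np.eye(3)-np.outer(d,d); A=A+P; b=b+P@e
    p=np.linalg.solve(A,b); return p,[np.linalg.norm((np.eye(3)-np.outer(d,d))@(p-e)) for e,d in r]
def proj(i,p):
    c=np.array(i['orientation']).T@(np.array(p,float)-np.array(i['eye'])); return i['fx']*c[0]/c[2]+i['cx'],i['fy']*c[1]/c[2]+i['cy']
E
python3 - <<'E'
from h import *
for n in ['scene','side','wrist']:
    im,i=cap(n,n+'0.png'); print(n,i)
print(manip.get_state())
E
```

```text
scene {'fx': 561.0268391481807, 'fy': 561.0268391481807, 'cx': 318.5424106818505, 'cy': 236.8684379766087, 'eye': array([1209.45554623, -396.43636765,  788.17181054]), 'orientation': array([[ 0.49743329,  0.60232771, -0.62430878],
       [ 0.86750155, -0.34447461,  0.35885695],
       [ 0.00109096, -0.72009622, -0.69387336]])}
side {'fx': 562.3523054200795, 'fy': 562.3523054200795, 'cx': 321.8590075370679, 'cy': 246.9709094701418, 'eye': array([ 504.52220034, -807.09776995,  833.10572877]), 'orientation': array([[ 0.99813014, -0.04961319,  0.03570384],
       [-0.06036733, -0.70844657,  0.70317796],
       [-0.00959264, -0.70401845, -0.71011689]])}
wrist {'fx': 424.6306161384282, 'fy': 424.6306161384282, 'cx': 314.86892175105896, 'cy': 242.62877924057125, 'eye': array([650.16812536,  79.92149696, 372.07106499]), 'orientation': array([[ 9.99998580e-01,  7.10184781e-04, -1.52835439e-03],
       [ 2.02100417e-04, -9.50864549e-01, -3.09607120e-01],
       [-1.67313627e-03,  3.09606371e-01, -9.50863342e-01]])}
{'time': 0.15, 'joint_positions': array([ 0.01411129,  0.3216508 , -0.07008654,  1.45138139,  0.02259595,
        1.37081741, -0.05689726]), 'joint_vel': array([ 0.00120684, -0.00352156,  0.00061534, -0.00513856,  0.00095205,
       -0.0004048 , -0.00041917]), 'joint_efforts': array([ 4.86840745e-04, -4.94090402e+01, -3.82246608e-01, -3.14684451e+01,
        1.31496685e-02,  8.20941757e-03, -6.77807677e-07]), 'ee_pos': array([ 6.49593564e+02, -5.06741821e-02,  2.30482744e+02]), 'ee_rot': array([[-1.64850367e-05,  9.99998922e-01, -1.46808185e-03],
       [ 9.99999996e-01,  1.63643510e-05, -8.22183510e-05],
       [-8.21942382e-05, -1.46808320e-03, -9.99998919e-01]]), 'contact_force': array([-0.00836648, -0.29460851,  0.48973614]), 'ft_torque': array([-0.023819  ,  0.03172185,  0.02265866]), 'grip_force': 0.0, 'opening': 0.9968554948178647}
```

View pics/scene0.png

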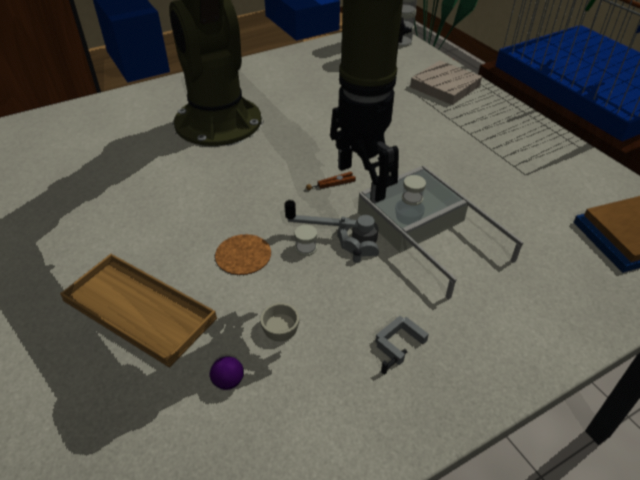

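View pics/side0.png

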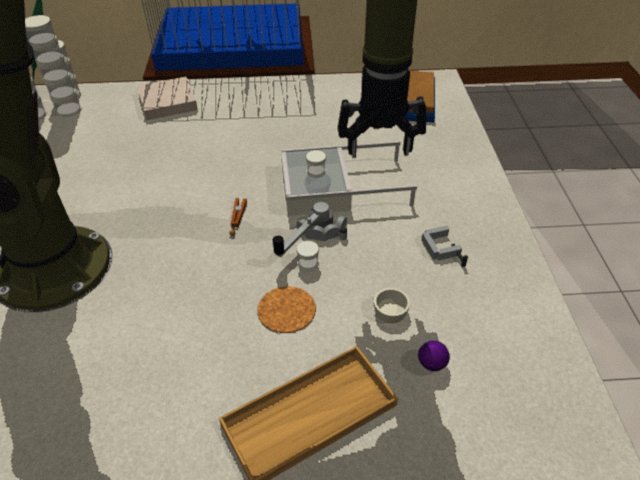

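View pics/wrist0.png

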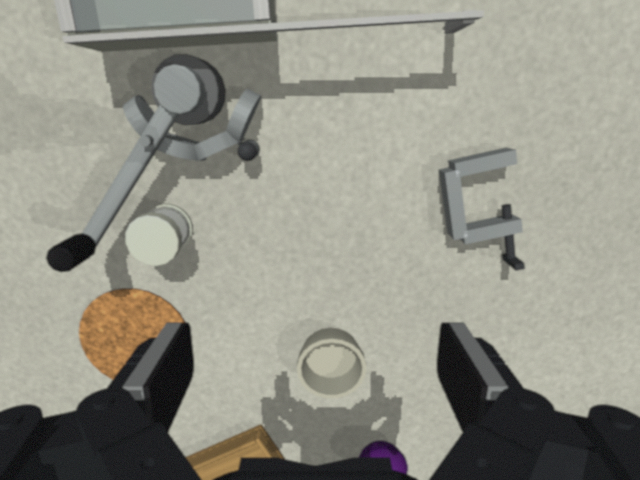

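Scene: two cups, one by the lever (scene 306,233; side 308,248; wrist 153,240) and one on the lid (scene 413,184; side 316,158). The dish is at scene 280,321 and side 392,305, and the coaster at scene 243,254. The tray is lower left, and the knob is at scene 290,209, side 278,245 and wrist 70,252.

```bash
cat >> h.py <<'E'
def blob(im,lo,hi,seed,r=60,hull=False):
    """blob of HSV range nearest seed inside radius r -> (centre, area, contour)"""
    m=cv2.inRange(cv2.cvtColor(im,cv2.COLOR_RGB2HSV),np.array(lo),np.array(hi))
    w=np.zeros_like(m); cv2.circle(w,tuple(map(int,seed)),r,255,-1); m&=w
    m=cv2.morphologyEx(m,cv2.MORPH_OPEN,np.ones((2,2),np.uint8))
    cs=[c for c in cv2.findContours(m,cv2.RETR_EXTERNAL,cv2.CHAIN_APPROX_NONE)[0] if cv2.contourArea(c)>15]
    if not cs: return None
    c=max(cs,key=lambda c:cv2.contourArea(c)-0.5*np.hypot(*(c[:,0].mean(0)-seed))**2)
    M=cv2.moments(cv2.convexHull(c)); return (M['m10']/M['m00'],M['m01']/M['m00']),cv2.contourArea(c),c
E
python3 - <<'E'
from h import *
R=lambda f:cv2.cvtColor(cv2.imread('pics/'+f),cv2.COLOR_BGR2RGB)
ims={n:R(n+'0.png') for n in['scene','side','wrist']}; inf={n:eyes.camera_info(n) for n in ims}
def hs(n,u,v): return cv2.cvtColor(ims[n],cv2.COLOR_RGB2HSV)[v,u]
for n,pts in dict(scene=[(306,231),(306,236),(413,183),(413,190),(405,210),(280,310),(290,209),(243,254),(140,300),(360,220),(320,270),(433,195)],side=[(308,246),(308,255),(316,157),(316,167),(318,182),(392,296),(278,243),(287,310),(310,410),(320,209),(250,270),(300,170)],wrist=[(153,240),(180,215),(330,335),(70,252),(125,330),(185,90),(250,250),(180,10)]).items():
    print(n,[(p,hs(n,*p).tolist()) for p in pts])
OR=((5,130,60),(25,255,255))
for nm,s,d in [('coaster',(243,254),(287,310)),('tray',(140,308),(310,412))]:
    for n,seed in(('scene',s),('side',d)):
        b=blob(ims[n],*OR,seed,110 if nm=='tray' else 40); print(nm,n,b[0],b[1],plane(inf[n],*b[0],4 if nm=='coaster' else 14).round(1))
        if nm=='tray':
            q=cv2.boxPoints(cv2.minAreaRect(b[2])); ap=cv2.approxPolyDP(cv2.convexHull(b[2]),6,True)[:,0]; print(ap.tolist(),[plane(inf[n],*map(float,p),22).round(0)[:2].tolist() for p in ap])
# rough points
for nm,s,d,w in [('knobtop',(290,203),(278,238),None),('cupA',(306,231),(308,246),None),('cupB',(413,182),(316,156),None),('dish',(280,312),(392,296),None),('pivot',(366,220),(321,209),None)]:
    print(nm,tri(ray(inf['scene'],*s),ray(inf['side'],*d)))
# hatch corners
for k,(n,p) in {'side front-left':('side',(285,197)),'front-right':('side',(349,190)),'back-left':('side',(282,151)),'back-right':('side',(343,149)),'sc fl':('scene',(361,193)),'sc bl':('scene',(425,168)),'sc br':('scene',(466,204)),'sc fr':('scene',(408,238))}.items(): print(k,plane(inf[n],*p,50).round(0))
E
```

```text
scene [((306, 231), [32, 30, 145]), ((306, 236), [33, 32, 145]), ((413, 183), [33, 32, 145]), ((413, 190), [34, 35, 59]), ((405, 210), [85, 18, 84]), ((280, 310), [24, 43, 59]), ((290, 209), [0, 0, 4]), ((243, 254), [14, 170, 114]), ((140, 300), [18, 158, 110]), ((360, 220), [68, 11, 96]), ((320, 270), [26, 32, 128]), ((433, 195), [60, 19, 95])]
side [((308, 246), [29, 25, 208]), ((308, 255), [30, 25, 195]), ((316, 157), [28, 29, 211]), ((316, 167), [26, 26, 145]), ((318, 182), [75, 4, 125]), ((392, 296), [17, 52, 93]), ((278, 243), [156, 159, 8]), ((287, 310), [14, 169, 164]), ((310, 410), [17, 158, 177]), ((320, 209), [20, 9, 164]), ((250, 270), [22, 38, 183]), ((300, 170), [42, 17, 152])]
wrist [((153, 240), [38, 23, 204]), ((180, 215), [36, 10, 133]), ((330, 335), [30, 29, 115]), ((70, 252), [150, 11, 23]), ((125, 330), [16, 137, 151]), ((185, 90), [80, 10, 147]), ((250, 250), [32, 22, 183]), ((180, 10), [69, 12, 154])]
coaster scene (243.66926692669267, 255.12331233123314) 1637.5 [ 475.9 -143.     4. ]
coaster side (287.1298593879239, 310.1679073614557) 1992.5 [ 471.4 -147.6    
[... 561 characters left out ...]
(array([517.10432017, -26.04071144,  48.23783168]), [np.float64(0.5563725111489897), np.float64(0.5563725111490392)])
cupB (array([545.72929759, 200.09580937,  98.74575788]), [np.float64(0.6094119358748512), np.float64(0.6094119358748382)])
dish (array([ 664.06020067, -157.6671702 ,   41.84951   ]), [np.float64(0.2712175896873378), np.float64(0.27121758968747495)])
pivot (array([548.40688635,  89.84822835,  45.25546848]), [np.float64(2.6615435666898186), np.float64(2.6615435666899265)])
side front-left [474. 125.  50.]
front-right [613. 139.  50.]
back-left [469. 294.  50.]
back-right [614. 291.  50.]
sc fl [476. 126.  50.]
sc bl [473. 294.  50.]
sc br [610. 291.  50.]
sc fr [632. 131.  50.]
```

Request:
send_rows:
  targets:
    - [-0.443,-0.087,-0.2,0,0,0.295]
    - [-0.443,-0.087,-0.2,0,0,0.295]
    - [-0.443,-0.087,-0.2,0,0,0.295]
    - [-0.443,-0.087,-0.2,0,0,0.295]
    - [-0.443,-0.087,-0.2,0,0,0.295]
    - [-0.443,-0.087,-0.2,0,0,0.295]
    - [-0.443,-0.087,-0.2,0,0,0.295]
    - [-0.443,-0.087,-0.2,0,0,0.295]
  claw: 0.8

```text
time: 0.95
ee_pos: [517.0, -26.2, 171.2]
ee_rot: [[-0.798, 0.602, -0.0], [0.602, 0.798, 0.0], [0.0, -0.0, -1.0]]
contact_force: [0.2, -0.7, -0.8]
opening: 0.796
grip_force: 0.0
```

```bash
python3 - <<'E'
from h import *
print(manip.get_state()['ee_pos'],manip.get_state()['ee_rot'][:,1])
im,i=cap('wrist','w1.png'); print(i['eye'],[proj(i,p) for p in[(517,-26,44),(460,-29,78)]])
E
```

```text
[517.01510366 -26.17114477 171.22087233] [ 6.02447687e-01  7.98158364e-01 -1.01441458e-04]
[453.85116577  22.11914914 312.99246128] [(np.float64(313.94384968690593), np.float64(230.73604034510774)), (np.float64(247.3029321228582), np.float64(172.26034844909174))]
```

View pics/w1.png

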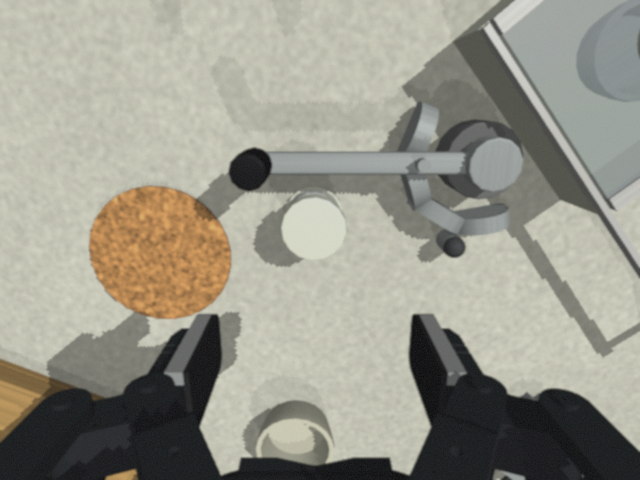

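The wrist picture shows the cup lid at about (313,227), the knob at (250,169), the coaster at (160,252) and the housing top at (495,163). All agree with the predictions.

```bash
cat >> h.py <<'E'
LID=((24,8,196),(50,40,255))
E
python3 - <<'E'
from h import *
im=cv2.cvtColor(cv2.imread('pics/w1.png'),cv2.COLOR_BGR2RGB); i=eyes.camera_info('wrist')
hsv=cv2.cvtColor(im,cv2.COLOR_RGB2HSV); print(hsv[227,313],hsv[260,360],hsv[195,315])
b=blob(im,(24,8,200),(60,40,255),(313,227),45); e=cv2.fitEllipse(cv2.convexHull(b[2])); print(b[0],b[1],e)
print('cupA',plane(i,*b[0],44), 'expected r px',424*22/(i['eye'][2]-44))
s=cv2.cvtColor(cv2.imread('pics/scene0.png'),cv2.COLOR_BGR2RGB);d=cv2.cvtColor(cv2.imread('pics/side0.png'),cv2.COLOR_BGR2RGB)
si=eyes.camera_info('scene');di=eyes.camera_info('side')
k=blob(im,(0,0,0),(180,255,60),(250,169),30); print('knob',k[0],k[1],plane(i,*k[0],72))
for n,I,j,ps in(('scene',s,si,[(306,231),(413,183)]),('side',d,di,[(308,246),(316,157)])):
    for p,z in zip(ps,(44,97)):
        b=blob(I,(20,15,138 if n=='scene' else 200),(45,45,255),p,18); print(n,b and (b[0],b[1],plane(j,*b[0],z-4)))
c=blob(im,(5,100,60),(25,255,255),(160,252),90); print('coaster',c[0],plane(i,*c[0],4))
print('pivot',plane(i,495,163,53))
E
```

```text
[ 35  20 216] [ 34  21 191] [ 40  21 146]
(314.8460437988335, 229.65395620116647) 2970.0 ((314.90130615234375, 229.63319396972656), (61.09788513183594, 63.875831604003906), 104.89759063720703)
cupA [516.8299301  -25.06259265  44.        ] expected r px 34.67621462173878
knob (251.18098282061527, 170.0422160074577) 1224.5 [460.57668456 -27.7235883   72.        ]
scene ((306.6708437761069, 232.766081871345), 194.0, array([514.94619209, -23.75889535,  40.        ]))
scene ((415.6120218579235, 182.23387978142074), 147.5, array([544.00615072, 208.36599866,  93.        ]))
side ((308.13685978169605, 248.99496221662469), 194.0, array([516.95683694, -25.47604882,  40.        ]))
side ((316.4021164021164, 156.58333333333334), 120.0, array([546.67266776, 206.75622663,  93.        ]))
coaster (160.575758629886, 253.00466135596758) [ 469.44298459 -138.32440278    4.        ]
pivot [547.01300768  89.1875857   53.        ]
```

Request:
send_rows:
  targets:
    - [0,0.002,-0.16,0,0,0]
    - [0,0.002,-0.3,0,0,0]
    - [0,0.002,-0.42,0,0,0]
    - [0,0.002,-0.5,0,0,0]
    - [0,0.002,-0.537,0,0,0]
    - [0,0.002,-0.537,0,0,0]

```text
time: 1.6
ee_pos: [516.0, -25.5, 8.9]
ee_rot: [[-0.799, 0.601, -0.003], [0.601, 0.799, 0.0], [0.003, -0.002, -1.0]]
contact_force: [0.4, -0.5, -0.4]
opening: 0.803
grip_force: 0.0
```

Request:
send_rows:
  targets:
    - [0,0,0,0,0,0]
    - [0,0,0,0,0,0]
    - [0,0,0,0,0,0]
    - [0,0,0,0,0,0]
    - [0,0,0,0,0,0]
    - [0,0,0,0,0,0]
  claw: 0.3
  newtons: 25

```text
time: 2.2
ee_pos: [518.8, -25.6, 12.0]
ee_rot: [[-0.8, 0.601, 0.004], [0.601, 0.8, -0.0], [-0.003, 0.002, -1.0]]
contact_force: [-0.2, 0.5, 7.0]
opening: 0.507
grip_force: 26.0
```

Request:
send_rows:
  targets:
    - [0,0,0.1,0,0,0]
    - [0,0,0.25,0,0,0]
    - [0,0,0.35,0,0,0]
    - [0,-0.1,0.4,0,0,-0.04]
    - [0.05,-0.25,0.4,0,0,-0.08]
    - [0.08,-0.4,0.4,0,0,-0.12]
    - [0.1,-0.54,0.4,0,0,-0.152]
    - [0.12,-0.65,0.4,0,0,-0.152]

```text
time: 3.0
ee_pos: [552.7, -223.8, 130.6]
ee_rot: [[-0.43, 0.903, 0.0], [0.903, 0.43, -0.001], [-0.001, -0.0, -1.0]]
contact_force: [-0.5, 0.4, -0.5]
opening: 0.506
grip_force: 25.7
```

Request:
send_rows:
  targets:
    - [0,-0.13,0,0,0,0]
    - [0,-0.25,0,0,0,0]
    - [0,-0.35,0,0,0,0]
    - [0,-0.393,0,0,0,0]
    - [0,-0.393,-0.08,0,0,0]
    - [0,-0.393,-0.08,0,0,0]

```text
time: 3.6
ee_pos: [551.2, -336.4, 103.1]
ee_rot: [[-0.434, 0.901, -0.005], [0.901, 0.434, 0.004], [0.006, -0.003, -1.0]]
contact_force: [-0.2, 1.0, -1.5]
opening: 0.505
grip_force: 25.7
```

```bash
python3 - <<'E'
from h import *
st=manip.get_state();print(st['ee_pos'],st['opening'],st['grip_force'])
w,wi=cap('wrist');s,si=cap('side','side1.png')
cv2.imwrite('pics/m1.png',cv2.cvtColor(np.hstack([w[::2,::2],s[240:480,160:480]]),cv2.COLOR_RGB2BGR))
E
```

```text
[ 551.23948922 -336.42157522  103.11091461] 0.5047061586692517 25.720800161361694
```

View pics/m1.png

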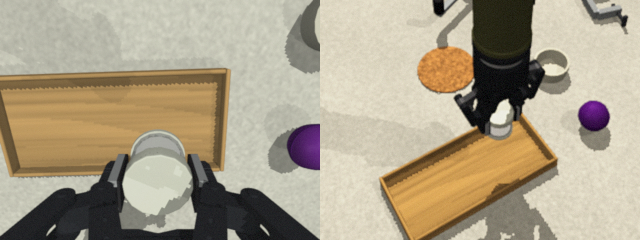

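The cup is held upright. In the wrist picture the tray's outer top corners, at full scale, are about (4,152), (458,138), (444,346) and (22,350).

```bash
python3 - <<'E'
from h import *
i=eyes.camera_info('wrist')
P=[plane(i,*p,22) for p in[(4,152),(458,138),(444,346),(22,350)]]
for p in P: print(p.round(0))
c=sum(P)/4; d=P[1]-P[0]; print(c, np.linalg.norm(d), np.degrees(np.arctan2(d[1],d[0])))
E
```

```text
[ 383. -357.   22.]
[ 593. -247.   22.]
[ 650. -356.   22.]
[ 420. -470.   22.]
[ 511.52072693 -357.28820123   22.        ] 236.6655996866068 27.570022177764713
```

Request:
send_rows:
  targets:
    - [0,0,-0.12,0,0,0]
    - [0,0,-0.22,0,0,0]
    - [0,0,-0.27,0,0,0]
    - [0,0,-0.29,0,0,0]
    - [0,0,-0.298,0,0,0]
    - [0,0,-0.298,0,0,0]
    - [0,0,-0.298,0,0,0]

```text
time: 4.4
ee_pos: [554.2, -339.0, 18.5]
ee_rot: [[-0.434, 0.901, 0.002], [0.901, 0.434, -0.001], [-0.002, 0.002, -1.0]]
contact_force: [-0.4, 0.3, -0.4]
opening: 0.505
grip_force: 25.7
```

Request:
send_rows:
  targets:
    - [0,0,0,0,0,0]
    - [0,0,0,0,0,0]
    - [0,0,0,0,0,0]
    - [0,0,0.1,0,0,0]
    - [0,0,0.25,0,0,0]
    - [0,0,0.4,0,0,0]
    - [0,0,0.5,0,0,0]
  claw: 0.75

```text
time: 5.1
ee_pos: [554.2, -339.1, 170.9]
ee_rot: [[-0.434, 0.901, 0.004], [0.901, 0.434, -0.002], [-0.004, 0.003, -1.0]]
contact_force: [0.1, 0.7, 0.5]
opening: 0.745
grip_force: 0.0
```

Request:
send_rows:
  targets:
    - [0,0.16,0.1,0,0,-0.04]
    - [0,0.32,0.2,0,0,-0.08]
    - [0,0.48,0.2,0,0,-0.12]
    - [0,0.64,0.2,0,0,-0.143]
    - [0,0.8,0.2,0,0,-0.143]
    - [-0.027,0.96,0.2,0,0,-0.143]
    - [-0.027,1.0,0.2,0,0,-0.143]

```text
time: 5.8
ee_pos: [544.3, -31.2, 227.3]
ee_rot: [[-0.009, 1.0, 0.0], [1.0, 0.009, 0.003], [0.003, 0.0, -1.0]]
contact_force: [0.0, -0.6, 0.4]
opening: 0.751
grip_force: 0.0
```

Request:
send_rows:
  targets:
    - [0,0.16,0,0,0,0]
    - [0,0.32,0,0,0,0]
    - [0,0.48,0,0,0,0]
    - [0,0.64,0,0,0,0]
    - [0,0.8,0,0,0,0]
    - [0,0.813,0,0,0,0]
    - [0,0.813,0,0,0,0]
    - [0,0.813,0,0,0,0]

```text
time: 6.6
ee_pos: [545.4, 203.7, 226.8]
ee_rot: [[0.002, 1.0, 0.0], [1.0, -0.002, -0.001], [-0.001, 0.0, -1.0]]
contact_force: [0.3, -0.0, -0.9]
opening: 0.747
grip_force: 0.0
```

```bash
python3 - <<'E'
from h import *
st=manip.get_state();print(st['ee_pos'],st['ee_rot'][:,1])
w,i=cap('wrist','w2.png')
for p in[(545,207,97),(545,200,97)]: print(proj(i,p))
b=blob(w,(24,8,200),(60,40,255),proj(i,(545,205,97)),60); print(b[0],b[1],plane(i,*b[0],97))
c,j=cap('scene','sc2.png');s,k=cap('side','sd2.png')
cv2.imwrite('pics/m2.png',cv2.cvtColor(np.hstack([c[180:420,40:360],s[240:480,160:480]]),cv2.COLOR_RGB2BGR))
E
```

```text
[545.40095887 203.74332339 226.77269208] [ 9.99998415e-01 -1.77218390e-03  1.68967270e-04]
(np.float64(313.5975956064785), np.float64(225.67510608363455))
(np.float64(313.62375153167665), np.float64(235.7512602325762))
(315.79250669045496, 227.67903657448707) 2751.0 [546.45578209 205.61403864  97.        ]
```

View pics/w2.png

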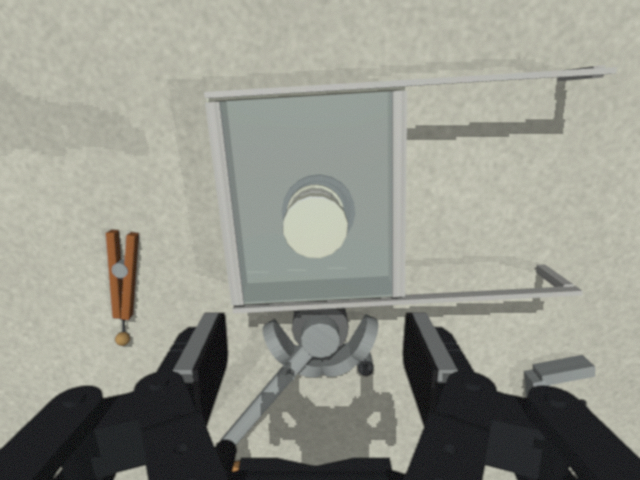

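View pics/m2.png

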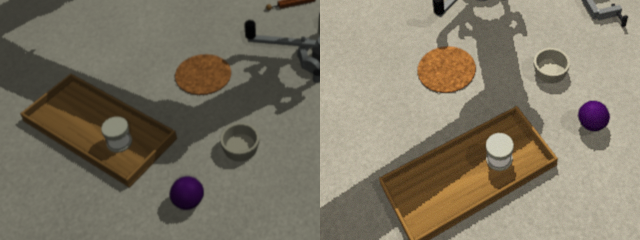

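Cup A stands upright in the tray. Cup B's lid is at wrist (316,228), which puts it at (546.5, 205.6).

Request:
send_rows:
  targets:
    - [0.004,0.006,-0.16,0,0,0]
    - [0.004,0.006,-0.3,0,0,0]
    - [0.004,0.006,-0.42,0,0,0]
    - [0.004,0.006,-0.5,0,0,0]
    - [0.004,0.006,-0.53,0,0,0]
    - [0.004,0.006,-0.54,0,0,0]
    - [0.004,0.006,-0.54,0,0,0]

```text
time: 7.45
ee_pos: [547.1, 207.1, 65.9]
ee_rot: [[0.001, 1.0, 0.002], [1.0, -0.001, 0.0], [0.0, 0.002, -1.0]]
contact_force: [0.5, 0.9, 0.2]
opening: 0.751
grip_force: 0.0
```

Request:
send_rows:
  targets:
    - [0,0,0,0,0,0]
    - [0,0,0,0,0,0]
    - [0,0,0,0,0,0]
    - [0,0,0,0,0,0]
    - [0,0,0,0,0,0]
    - [0,0,0,0,0,0]
  claw: 0.3

```text
time: 8.05
ee_pos: [547.4, 207.7, 66.7]
ee_rot: [[0.0, 1.0, 0.003], [1.0, -0.0, 0.001], [0.001, 0.003, -1.0]]
contact_force: [-1.1, -0.8, 5.8]
opening: 0.505
grip_force: 25.6
```

Request:
send_rows:
  targets:
    - [0,0,0.15,0,0,0]
    - [0,0,0.3,0,0,0]
    - [0,-0.16,0.33,0,0,0]
    - [0,-0.32,0.33,0,0,0]
    - [-0.05,-0.48,0.33,0,0,0]
    - [-0.1,-0.63,0.33,0,0,0]
    - [-0.14,-0.78,0.33,0,0,0]
    - [-0.18,-0.93,0.33,0,0,0]

```text
time: 8.85
ee_pos: [491.4, -73.4, 164.2]
ee_rot: [[-0.0, 1.0, 0.001], [1.0, 0.0, -0.0], [-0.0, 0.001, -1.0]]
contact_force: [1.7, 0.4, -0.5]
opening: 0.506
grip_force: 25.9
```

Request:
send_rows:
  targets:
    - [-0.05,-0.15,0,0,0,0.04]
    - [-0.1,-0.3,0,0,0,0.08]
    - [-0.103,-0.46,0,0,0,0.12]
    - [-0.103,-0.62,0,0,0,0.143]
    - [-0.103,-0.78,0,0,0,0.143]
    - [-0.103,-0.93,0,0,0,0.143]
    - [-0.103,-1.0,0,0,0,0.143]
    - [-0.103,-1.0,0,0,0,0.143]

```text
time: 9.65
ee_pos: [459.6, -376.0, 163.7]
ee_rot: [[-0.429, 0.903, -0.001], [0.903, 0.429, -0.002], [-0.002, -0.002, -1.0]]
contact_force: [-0.4, -0.8, -0.1]
opening: 0.507
grip_force: 25.9
```

Request:
send_rows:
  targets:
    - [0,-0.03,-0.1,0,0,0]
    - [0,-0.03,-0.24,0,0,0]
    - [0,-0.03,-0.36,0,0,0]
    - [0,-0.03,-0.43,0,0,0]
    - [0,-0.03,-0.47,0,0,0]
    - [0,-0.03,-0.485,0,0,0]
    - [0,-0.03,-0.485,0,0,0]

```text
time: 10.35
ee_pos: [462.1, -379.9, 19.5]
ee_rot: [[-0.435, 0.9, 0.001], [0.9, 0.435, 0.0], [-0.0, 0.001, -1.0]]
contact_force: [-0.3, 0.3, 0.2]
opening: 0.505
grip_force: 25.9
```

Request:
send_rows:
  targets:
    - [0,0,-0.007,0,0,0]
    - [0,0,-0.007,0,0,0]

```text
time: 10.55
ee_pos: [462.8, -380.8, 18.7]
ee_rot: [[-0.435, 0.9, 0.003], [0.9, 0.435, -0.001], [-0.002, 0.002, -1.0]]
contact_force: [-2.6, 2.3, 8.5]
opening: 0.503
grip_force: 26.7
```

Request:
send_rows:
  targets:
    - [0,0,0,0,0,0]
    - [0,0,0,0,0,0]
    - [0,0,0,0,0,0]
    - [0,0,0.1,0,0,0]
    - [0,0,0.25,0,0,0]
    - [0,0,0.4,0,0,0]
    - [0,0,0.5,0,0,0]
  claw: 0.75

```text
time: 11.25
ee_pos: [462.2, -381.6, 169.7]
ee_rot: [[-0.434, 0.901, 0.003], [0.901, 0.434, -0.002], [-0.004, 0.002, -1.0]]
contact_force: [1.3, 0.0, 0.0]
opening: 0.751
grip_force: 0.0
```

Request:
send_rows:
  targets:
    - [0,0.15,0.05,0,0,-0.02]
    - [0,0.3,0.05,0,0,-0.04]
    - [0,0.45,0.05,0,0,-0.06]
    - [0,0.6,0.05,0,0,-0.08]
    - [0,0.75,0.05,0,0,-0.1]
    - [0,0.88,0.05,0,0,-0.12]
    - [0,0.88,0.05,0,0,-0.143]
    - [0,0.88,0.05,0,0,-0.143]

```text
time: 12.05
ee_pos: [461.4, -115.6, 181.3]
ee_rot: [[-0.003, 1.0, 0.0], [1.0, 0.003, -0.0], [-0.0, 0.0, -1.0]]
contact_force: [-0.5, -0.3, -0.1]
opening: 0.754
grip_force: 0.0
```

```bash
python3 - <<'E'
from h import *
st=manip.get_state();print(st['ee_pos'],st['ee_rot'][:,1])
w,i=cap('wrist')
c,j=cap('scene','sc3.png');s,k=cap('side','sd3.png')
cv2.imwrite('pics/m3.png',cv2.cvtColor(np.vstack([np.hstack([c[160:400,40:360],s[230:470,160:480]]),np.hstack([c[140:380,300:620],w[::2,::2]])]),cv2.COLOR_RGB2BGR))
E
```

```text
[ 461.41130556 -115.58479153  181.33792955] [9.99996550e-01 2.58874075e-03 4.45933899e-04]
```

View pics/m3.png

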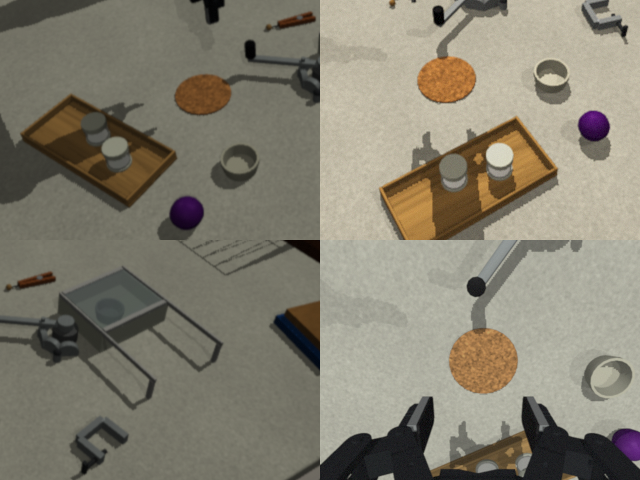

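Both cups stand upright in the tray and the lid is clear. The knob is at wrist (312,92) and the coaster at wrist (326,240).

```bash
python3 - <<'E'
from h import *
R=lambda f:cv2.cvtColor(cv2.imread('pics/'+f),cv2.COLOR_BGR2RGB)
s,k=R('sd3.png'),eyes.camera_info('side'); c,j=R('sc3.png'),eyes.camera_info('scene'); w,i=cap('wrist','w3.png')
for n,u,v in(('cupB',294,418),('cupA',339,407)): print(n,plane(k,u,v,5).round(0))
b=blob(w,(0,0,0),(180,255,60),(312,92),30); kk=[b[0]];print('knob w',b[0],b[1],plane(i,*b[0],70).round(1))
bs=blob(s,(0,0,0),(180,255,45),(278,245),20);bc=blob(c,(0,0,0),(180,255,40),(290,209),16)
print(bs[:2],bc[:2]);print('knob tri',tri(ray(k,*bs[0]),ray(j,*bc[0])),tri(ray(k,*bs[0]),ray(j,*bc[0]),ray(i,*b[0])))
OR=((5,100,60),(25,255,255))
p=[blob(w,*OR,(326,240),80)[0],blob(s,*OR,(287,310),45)[0],blob(c,*OR,(243,254),40)[0]]
print('coaster',[plane(q,*a,4).round(1) for q,a in zip((i,k,j),p)],tri(*[ray(q,*a) for q,a in zip((i,k,j),p)]))
print('ball',tri(ray(k,434,355),ray(j,227,372)))
E
```

```text
cupB [ 479. -367.    5.]
cupA [ 552. -353.    5.]
knob w (312.9614211649893, 89.33257090576396) 1066.0 [460.6 -29.9  70. ]
((279.2505446623093, 246.05010893246185), 144.5) ((290.7231270358306, 211.09554831704668), 149.5)
knob tri (array([460.74515881, -29.57663415,  56.67601176]), [np.float64(0.2642825893684314), np.float64(0.2642825893685086)]) (array([460.63262983, -29.46570433,  56.5529174 ]), [np.float64(0.30942789398314174), np.float64(0.24036474781207723), np.float64(0.09523405676995508)])
coaster [array([ 471.5, -138.6,    4. ]), array([ 471.4, -147.5,    4. ]), array([ 475.7, -143.1,    4. ])] (array([ 471.06662628, -141.30142126,   -2.42117347]), [np.float64(0.8886501368583655), np.float64(0.8497916763955499), np.float64(1.013276180792971)])
ball (array([ 718.47595809, -279.0275435 ,   27.68229804]), [np.float64(0.412278053474678), np.float64(0.4122780534747498)])
```

Request:
send_rows:
  targets:
    - [-0.003,0.14,0,0,0,-0.045]
    - [-0.003,0.287,0,0,0,-0.09]
    - [-0.003,0.287,0,0,0,-0.135]
    - [-0.003,0.287,0,0,0,-0.18]
    - [-0.003,0.287,-0.1,0,0,-0.203]
    - [-0.003,0.287,-0.2,0,0,-0.203]
    - [-0.003,0.287,-0.2,0,0,-0.203]
  claw: 0.6

```text
time: 12.95
ee_pos: [457.3, -31.5, 117.6]
ee_rot: [[0.596, 0.803, -0.008], [0.803, -0.596, 0.0], [-0.005, -0.006, -1.0]]
contact_force: [-1.1, 1.2, -0.2]
opening: 0.602
grip_force: 0.0
```

Request:
send_rows:
  targets:
    - [0,0,-0.1,0,0,0]
    - [0,0,-0.18,0,0,0]
    - [0,0,-0.22,0,0,0]
    - [0,0,-0.241,0,0,0]
    - [0,0,-0.241,0,0,0]
    - [0,0,-0.241,0,0,0]

```text
time: 13.55
ee_pos: [461.5, -30.8, 50.1]
ee_rot: [[0.595, 0.803, 0.002], [0.803, -0.595, -0.0], [0.001, 0.002, -1.0]]
contact_force: [-0.3, -0.6, 0.1]
opening: 0.599
grip_force: 0.0
```

Request:
send_rows:
  targets:
    - [0,0,0,0,0,0]
    - [0,0,0,0,0,0]
    - [0,0,0,0,0,0]
    - [0,0,0,0,0,0]
    - [0,0,0,0,0,0]
    - [0,0,0,0,0,0]
  claw: 0.1
  newtons: 25

```text
time: 14.15
ee_pos: [461.0, -30.6, 49.8]
ee_rot: [[0.595, 0.804, 0.001], [0.804, -0.595, -0.0], [0.001, 0.001, -1.0]]
contact_force: [-1.8, -0.3, 5.0]
opening: 0.245
grip_force: 26.1
```

Request:
send_rows:
  targets:
    - [0.036,-0.024,0,0,0,0.028]
    - [0.074,-0.046,0,0,0,0.056]
    - [0.114,-0.063,0,0,0,0.083]
    - [0.155,-0.078,0,0,0,0.111]
    - [0.197,-0.088,0,0,0,0.139]
    - [0.241,-0.095,0,0,0,0.167]
    - [0.284,-0.098,0,0,0,0.194]
    - [0.328,-0.098,0,0,0,0.222]
  newtons: 40

```text
time: 14.95
ee_pos: [560.1, -59.5, 49.9]
ee_rot: [[-0.064, 0.998, 0.001], [0.998, 0.064, 0.0], [0.0, 0.001, -1.0]]
contact_force: [-6.8, 1.3, 9.8]
opening: 0.247
grip_force: 39.8
```

Request:
send_rows:
  targets:
    - [0.043,0.005,0,0,0,0.028]
    - [0.086,0.013,0,0,0,0.056]
    - [0.128,0.025,0,0,0,0.083]
    - [0.169,0.04,0,0,0,0.111]
    - [0.208,0.059,0,0,0,0.139]
    - [0.246,0.082,0,0,0,0.167]
    - [0.281,0.107,0,0,0,0.194]
    - [0.316,0.138,0,0,0,0.222]

```text
time: 15.75
ee_pos: [654.1, -17.5, 49.9]
ee_rot: [[-0.69, 0.724, 0.0], [0.724, 0.69, 0.001], [0.0, 0.0, -1.0]]
contact_force: [-4.4, 0.9, 7.5]
opening: 0.245
grip_force: 39.7
```

Request:
send_rows:
  targets:
    - [0,0,0,0,0,0]
    - [0,0,0,0,0,0]
    - [0,0,0,0,0,0]

```text
time: 16.05
ee_pos: [653.5, -18.0, 49.9]
ee_rot: [[-0.687, 0.726, -0.0], [0.726, 0.687, 0.0], [0.0, -0.0, -1.0]]
contact_force: [-3.4, -0.7, 5.7]
opening: 0.245
grip_force: 39.9
```

Request:
send_rows:
  targets:
    - [0,0,0,0,0,0]
    - [0,0,0,0,0,0]
    - [0,0,0,0,0,0]
    - [0,0,0.1,0,0,0]
    - [0,0,0.25,0,0,0]
    - [0,0,0.4,0,0,0]
    - [0,0,0.5,0,0,0]
  claw: 0.6

```text
time: 16.75
ee_pos: [654.7, -18.6, 202.5]
ee_rot: [[-0.687, 0.727, 0.004], [0.727, 0.687, -0.0], [-0.003, 0.003, -1.0]]
contact_force: [0.7, -0.0, -0.2]
opening: 0.597
grip_force: 0.0
```

Request:
send_rows:
  targets:
    - [-0.05,0.13,0.1,0,0,-0.04]
    - [-0.1,0.26,0.1,0,0,-0.08]
    - [-0.15,0.39,0.1,0,0,-0.12]
    - [-0.2,0.52,0.1,0,0,-0.16]
    - [-0.25,0.64,0.1,0,0,-0.2]
    - [-0.353,0.74,0.1,0,0,-0.223]
    - [-0.353,0.74,0.1,0,0,-0.223]
    - [-0.353,0.74,0.1,0,0,-0.223]
  claw: 1.0

```text
time: 17.55
ee_pos: [547.1, 204.3, 229.0]
ee_rot: [[-0.06, 0.998, 0.001], [0.998, 0.06, -0.0], [-0.0, 0.001, -1.0]]
contact_force: [0.8, -1.2, 0.5]
opening: 1.004
grip_force: 0.0
```

```bash
python3 - <<'E'
from h import *
st=manip.get_state();print(st['ee_pos'],st['ee_rot'][:,1])
w,i=cap('wrist','w4.png'); print(proj(i,(543,210,34)))
E
```

```text
[547.14685017 204.34115307 229.02298457] [9.98217037e-01 5.96863404e-02 5.36270544e-04]
(np.float64(309.4341807440848), np.float64(200.65261092418035))
```

View pics/w4.png

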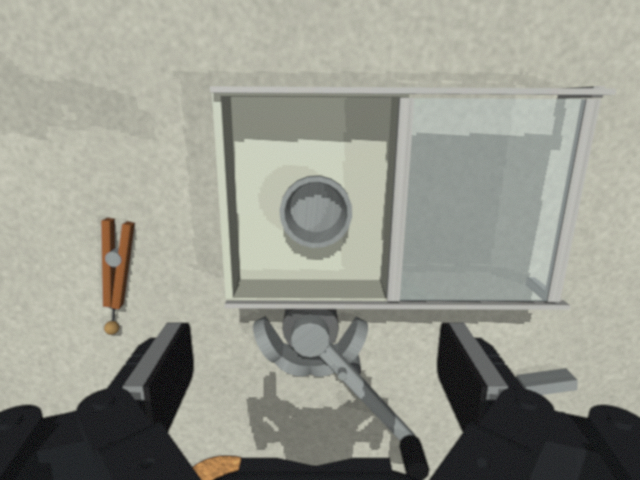

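The lid is fully open. The bowl's rim is at wrist (316,212), roughly central in the well, whose inner mouth runs from 228 to 395 in x.

```bash
python3 - <<'E'
from h import *
w,i=cv2.cvtColor(cv2.imread('pics/w4.png'),cv2.COLOR_BGR2RGB),eyes.camera_info('wrist')
g=cv2.medianBlur(cv2.cvtColor(w,cv2.COLOR_RGB2GRAY),3)
h=cv2.HoughCircles(g,cv2.HOUGH_GRADIENT,1,40,param1=80,param2=18,minRadius=30,maxRadius=42)[0]
cs=[c for c in h if np.hypot(c[0]-316,c[1]-212)<15]; print(cs)
u,v,r=cs[0]; P=plane(i,u,v,34); print('bowl',P,'r mm',r*np.linalg.norm(P-i['eye'])/i['fx'])
c,j=cap('scene','sc4.png'); s,k=cap('side','sd4.png'); print('proj scene',proj(j,P),'side',proj(k,P))
for n,p in(('fl',(226,303)),('bl',(213,91)),('br',(402,91)),('fr',(398,301))): print(n,plane(i,*p,48).round(0))
cv2.imwrite('pics/m4.png',cv2.resize(cv2.cvtColor(np.hstack([c[150:270,330:490],s[100:220,250:410]]),cv2.COLOR_RGB2BGR),None,fx=2.5,fy=2.5,interpolation=cv2.INTER_CUBIC))
E
```

```text
[array([315.5, 211.5,  36.3], dtype=float32)]
bowl [549.33217496 199.64596542  34.        ] r mm 29.64135612872827
proj scene (np.float64(410.26882095335657), np.float64(207.64405268050172)) side (np.float64(318.1674512170298), np.float64(179.65389217016957))
fl [479. 120.  48.]
bl [471. 287.  48.]
br [606. 295.  48.]
fr [622. 130.  48.]
```

View pics/m4.png

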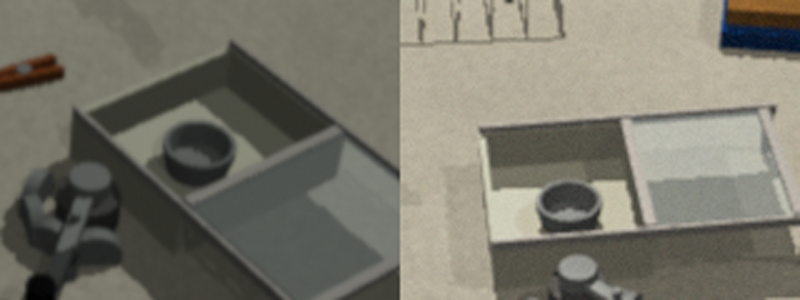

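The rim is at scene (409,207) and side (317,178), within about 1.5 px of the predictions. So the bowl is at (549,200) with its rim at z 34. I'll grip along hatch y, where there is more room.

Request:
send_rows:
  targets:
    - [0.007,-0.015,0,0,0,-0.047]
    - [0.007,-0.015,0,0,0,-0.094]
    - [0.007,-0.015,0,0,0,-0.141]
    - [0.007,-0.015,0,0,0,-0.188]
    - [0.007,-0.015,0,0,0,-0.235]
    - [0.007,-0.015,0,0,0,-0.282]
    - [0.007,-0.015,0,0,0,-0.329]
    - [0.007,-0.015,0,0,0,-0.376]
  claw: 0.85

```text
time: 18.5
ee_pos: [550.8, 197.1, 228.7]
ee_rot: [[0.906, 0.423, -0.0], [0.423, -0.906, -0.001], [-0.0, 0.0, -1.0]]
contact_force: [-0.8, -0.4, -0.8]
opening: 0.848
grip_force: 0.0
```

Request:
send_rows:
  targets:
    - [0,0,0,0,0,-0.047]
    - [0,0,0,0,0,-0.094]
    - [0,0,-0.1,0,0,-0.124]
    - [0,0,-0.25,0,0,-0.124]
    - [0,0,-0.4,0,0,-0.124]
    - [0,0,-0.5,0,0,-0.124]
    - [0,0,-0.5,0,0,-0.124]
    - [0,0,-0.5,0,0,-0.124]

```text
time: 19.3
ee_pos: [550.6, 197.9, 79.3]
ee_rot: [[0.998, 0.055, -0.0], [0.055, -0.998, -0.0], [-0.0, 0.0, -1.0]]
contact_force: [0.7, -0.2, 0.9]
opening: 0.852
grip_force: 0.0
```

Request:
send_rows:
  targets:
    - [-0.003,0.005,-0.1,0,0,0]
    - [-0.003,0.005,-0.18,0,0,0]
    - [-0.003,0.005,-0.22,0,0,0]
    - [-0.003,0.005,-0.23,0,0,0]
    - [-0.003,0.005,-0.23,0,0,0]

```text
time: 19.8
ee_pos: [550.1, 200.6, 11.3]
ee_rot: [[0.998, 0.056, 0.002], [0.056, -0.998, 0.001], [0.002, -0.0, -1.0]]
contact_force: [0.3, 0.3, 0.1]
opening: 0.851
grip_force: 0.0
```

Request:
send_rows:
  targets:
    - [0,0,0,0,0,0]
    - [0,0,0,0,0,0]
    - [0,0,0,0,0,0]
    - [0,0,0,0,0,0]
    - [0,0,0,0,0,0]
  claw: 0.4
  newtons: 35

```text
time: 20.3
ee_pos: [550.6, 200.9, 12.0]
ee_rot: [[0.998, 0.056, 0.003], [0.056, -0.998, 0.001], [0.004, -0.001, -1.0]]
contact_force: [-0.0, 0.0, 7.4]
opening: 0.692
grip_force: 38.1
```

Request:
send_rows:
  targets:
    - [0,0,0.05,0,0,0]
    - [0,0,0.15,0,0,0]
    - [0,0,0.3,0,0,0]
    - [0,0,0.4,0,0,0]
    - [0,0,0.4,0,0,0]

```text
time: 20.8
ee_pos: [552.2, 201.8, 136.5]
ee_rot: [[0.998, 0.057, 0.01], [0.057, -0.998, 0.004], [0.01, -0.003, -1.0]]
contact_force: [1.0, -0.0, -0.8]
opening: 0.682
grip_force: 37.8
```

Request:
send_rows:
  targets:
    - [-0.03,-0.14,0,0,0,0]
    - [-0.06,-0.28,0,0,0,0]
    - [-0.1,-0.42,0,0,0,0]
    - [-0.14,-0.56,0,0,0,0]
    - [-0.18,-0.7,0,0,0,0]
    - [-0.22,-0.84,0,0,0,0]
    - [-0.262,-0.97,0,0,0,0]
    - [-0.262,-1.0,0,0,0,0]

```text
time: 21.6
ee_pos: [467.6, -104.8, 129.7]
ee_rot: [[0.999, 0.049, -0.002], [0.049, -0.999, -0.002], [-0.002, 0.001, -1.0]]
contact_force: [0.3, -0.3, -0.1]
opening: 0.687
grip_force: 37.9
```

Request:
send_rows:
  targets:
    - [0,-0.14,0,0,0,0]
    - [0,-0.14,-0.1,0,0,0]
    - [0,-0.14,-0.2,0,0,0]
    - [0,-0.14,-0.3,0,0,0]
    - [0,-0.14,-0.35,0,0,0]
    - [0,-0.14,-0.38,0,0,0]
    - [0,-0.14,-0.38,0,0,0]
    - [0,-0.14,-0.38,0,0,0]

```text
time: 22.4
ee_pos: [470.9, -141.5, 16.5]
ee_rot: [[0.998, 0.057, 0.001], [0.057, -0.998, -0.0], [0.001, 0.0, -1.0]]
contact_force: [0.0, -0.7, -0.4]
opening: 0.684
grip_force: 38.0
```

Request:
send_rows:
  targets:
    - [0,0,-0.015,0,0,0]
    - [0,0,-0.025,0,0,0]
    - [0,0,-0.028,0,0,0]
    - [0,0,-0.028,0,0,0]

```text
time: 22.8
ee_pos: [470.5, -141.6, 8.0]
ee_rot: [[0.998, 0.056, 0.0], [0.056, -0.998, -0.0], [0.0, 0.0, -1.0]]
contact_force: [-1.6, -0.2, 1.7]
opening: 0.685
grip_force: 38.2
```

Request:
send_rows:
  targets:
    - [0,0,0,0,0,0]
    - [0,0,0,0,0,0]
    - [0,0,0,0,0,0]
    - [0,0,0.03,0,0,0]
    - [0,0,0.12,0,0,0]
    - [0,0,0.3,0,0,0]
    - [0,0,0.45,0,0,0]
  claw: 0.85

```text
time: 23.5
ee_pos: [469.6, -141.5, 144.2]
ee_rot: [[0.998, 0.056, -0.001], [0.056, -0.998, 0.0], [-0.001, -0.0, -1.0]]
contact_force: [1.7, 0.5, -0.1]
opening: 0.847
grip_force: 0.0
```

Request:
send_rows:
  targets:
    - [0.15,0,0.1,0,0,0]
    - [0.3,-0.02,0.2,0,0,0]
    - [0.45,-0.04,0.2,0,0,0]
    - [0.6,-0.05,0.2,0,0,0]
    - [0.643,-0.055,0.2,0,0,0]
    - [0.643,-0.055,0.2,0,0,0]
    - [0.643,-0.055,0.2,0,0,0]
  claw: 1.0

```text
time: 24.2
ee_pos: [662.5, -158.3, 202.5]
ee_rot: [[0.998, 0.056, -0.001], [0.056, -0.998, -0.0], [-0.001, 0.0, -1.0]]
contact_force: [0.3, -0.4, 0.6]
opening: 1.003
grip_force: 0.0
```

```bash
python3 - <<'E'
from h import *
st=manip.get_state();print(st['ee_pos'],st['ee_rot'][:,1])
w,i=cap('wrist','w5.png');c,j=cap('scene','sc5.png');s,k=cap('side','sd5.png')
g=cv2.medianBlur(cv2.cvtColor(w,cv2.COLOR_RGB2GRAY),3)
h=cv2.HoughCircles(g,cv2.HOUGH_GRADIENT,1,30,param1=80,param2=18,minRadius=28,maxRadius=48)
if h is not None:
  for u,v,r in h[0]: P=plane(i,u,v,28); print(u,v,r,P.round(1),r*np.linalg.norm(P-i['eye'])/i['fx'])
cv2.imwrite('pics/m5.png',cv2.cvtColor(np.vstack([np.hstack([c[160:400,40:360],s[230:470,160:480]]),np.hstack([c[140:380,300:620],w[::2,::2]])]),cv2.COLOR_RGB2BGR))
E
```

```text
[ 662.51389962 -158.29929052  202.46556022] [ 5.62870233e-02 -9.98414622e-01  1.16252296e-04]
276.5 395.5 46.3 [ 494.5 -133.1   28. ] 43.87887432899476
316.5 206.5 39.1 [ 668.2 -158.7   28. ] 29.91080950451444
487.5 150.5 40.5 [ 717.1 -281.1   28. ] 32.60464240038738
308.5 394.5 36.4 [ 497.2 -161.4   28. ] 34.317123684103294
284.5 426.5 33.8 [ 461.1 -141.3   28. ] 33.70995354938584
524.5 346.5 36.4 [ 556.4 -342.5   28. ] 35.381256200449
44.5 247.5 35.0 [623.   53.2  28. ] 32.65541999572084
```

View pics/m5.png

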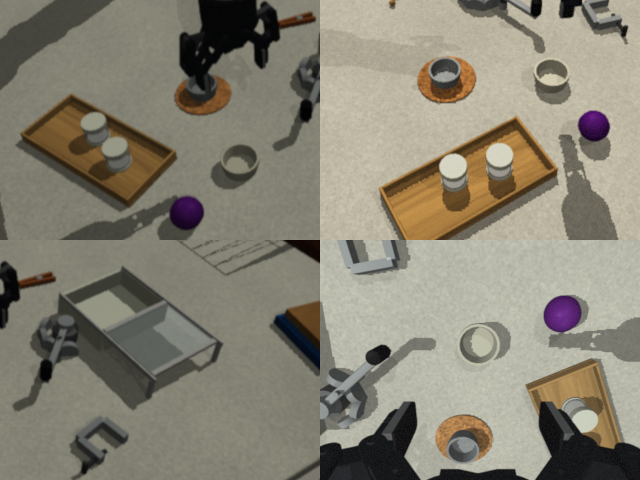

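The bowl stands on the coaster and the dish's rim is at wrist (316,207), giving (667,-159).

Request:
send_rows:
  targets:
    - [0.015,0,-0.16,0,0,0]
    - [0.015,0,-0.32,0,0,0]
    - [0.015,0,-0.46,0,0,0]
    - [0.015,0,-0.56,0,0,0]
    - [0.015,0,-0.63,0,0,0]
    - [0.015,0,-0.655,0,0,0]
    - [0.015,0,-0.66,0,0,0]
    - [0.015,0,-0.66,0,0,0]

```text
time: 25.15
ee_pos: [668.5, -158.4, 6.2]
ee_rot: [[0.998, 0.056, 0.002], [0.056, -0.998, -0.0], [0.002, 0.001, -1.0]]
contact_force: [0.2, -0.1, 0.7]
opening: 1.004
grip_force: 0.0
```

Request:
send_rows:
  targets:
    - [0,0,0,0,0,0]
    - [0,0,0,0,0,0]
    - [0,0,0,0,0,0]
    - [0,0,0,0,0,0]
    - [0,0,0,0,0,0]
  claw: 0.5
  newtons: 50

```text
time: 25.65
ee_pos: [669.2, -158.6, 7.0]
ee_rot: [[0.998, 0.056, 0.003], [0.056, -0.998, -0.001], [0.003, 0.001, -1.0]]
contact_force: [-1.5, -0.6, 6.0]
opening: 0.751
grip_force: 56.2
```

Request:
send_rows:
  targets:
    - [0,0,0.05,0,0,0]
    - [0,0,0.15,0,0,0]
    - [0,0,0.3,0,0,0]
    - [0,0,0.45,0,0,0]
    - [0,0,0.5,0,0,0]
    - [0,0,0.5,0,0,0]

```text
time: 26.25
ee_pos: [669.6, -158.6, 158.7]
ee_rot: [[0.998, 0.056, 0.007], [0.057, -0.998, -0.001], [0.007, 0.002, -1.0]]
contact_force: [0.7, -0.2, -2.3]
opening: 0.756
grip_force: 55.6
```

Request:
send_rows:
  targets:
    - [-0.05,0.13,0,0,0,0]
    - [-0.1,0.27,0,0,0,0]
    - [-0.15,0.41,0,0,0,0]
    - [-0.2,0.55,0,0,0,0]
    - [-0.25,0.69,0,0,0,0]
    - [-0.3,0.83,0,0,0,0]
    - [-0.36,0.96,0,0,0,0]
    - [-0.415,1.0,0,0,0,0]

```text
time: 27.05
ee_pos: [539.6, 147.7, 151.9]
ee_rot: [[0.998, 0.064, -0.005], [0.064, -0.998, 0.002], [-0.005, -0.002, -1.0]]
contact_force: [0.3, 0.1, -1.4]
opening: 0.75
grip_force: 55.6
```

Request:
send_rows:
  targets:
    - [0,0.12,0,0,0,0]
    - [0,0.215,0,0,0,0]
    - [0,0.215,-0.05,0,0,0]
    - [0,0.215,-0.18,0,0,0]
    - [0,0.215,-0.25,0,0,0]
    - [0,0.215,-0.25,0,0,0]
    - [0,0.215,-0.25,0,0,0]

```text
time: 27.75
ee_pos: [542.3, 205.6, 78.2]
ee_rot: [[0.998, 0.056, -0.003], [0.056, -0.998, -0.001], [-0.003, 0.001, -1.0]]
contact_force: [-0.4, 0.0, -0.8]
opening: 0.754
grip_force: 55.8
```

```bash
python3 - <<'E'
from h import *
st=manip.get_state();print(st['ee_pos'],st['opening'])
w,i=cap('wrist');c,j=cap('scene');s,k=cap('side')
print(proj(j,(544,208,8)),proj(k,(544,208,8)))
cv2.imwrite('pics/m6.png',cv2.cvtColor(np.vstack([np.hstack([c[100:340,300:620],s[90:330,160:480]]),np.hstack([c[160:400,40:360],w[::2,::2]])]),cv2.COLOR_RGB2BGR))
E
```

```text
[542.27559003 205.57239676  78.18438767] 0.7540611675627552
(np.float64(410.5471813570972), np.float64(214.2893798623972)) (np.float64(315.8255104161094), np.float64(186.37086362449952))
```

View pics/m6.png

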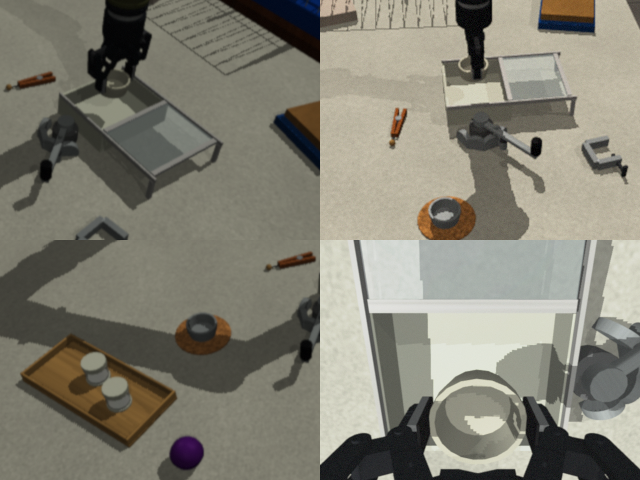

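The dish is held level over the middle of the well, and everything else stands as it should. Lowering it now.

Request:
send_rows:
  targets:
    - [0,0,-0.08,0,0,0]
    - [0,0,-0.15,0,0,0]
    - [0,0,-0.19,0,0,0]
    - [0,0,-0.205,0,0,0]
    - [0,0,-0.212,0,0,0]
    - [0,0,-0.212,0,0,0]

```text
time: 28.5
ee_pos: [543.9, 206.7, 16.8]
ee_rot: [[0.998, 0.057, 0.001], [0.057, -0.998, 0.0], [0.001, -0.0, -1.0]]
contact_force: [0.3, 0.1, -1.4]
opening: 0.752
grip_force: 55.8
```

Request:
send_rows:
  targets:
    - [0,0,-0.004,0,0,0]
    - [0,0,-0.007,0,0,0]
    - [0,0,-0.007,0,0,0]

```text
time: 28.8
ee_pos: [543.9, 206.7, 15.0]
ee_rot: [[0.998, 0.057, 0.001], [0.057, -0.998, 0.0], [0.001, -0.0, -1.0]]
contact_force: [-1.0, 0.5, 4.4]
opening: 0.752
grip_force: 56.3
```

Request:
send_rows:
  targets:
    - [0,0,0,0,0,0]
    - [0,0,0,0,0,0]
    - [0,0,0,0,0,0]
    - [0,0,0.03,0,0,0]
    - [0,0,0.12,0,0,0]
    - [0,0,0.3,0,0,0]
    - [0,0,0.45,0,0,0]
  claw: 0.95

```text
time: 29.5
ee_pos: [542.6, 206.1, 150.3]
ee_rot: [[0.998, 0.057, -0.001], [0.057, -0.998, -0.001], [-0.001, 0.0, -1.0]]
contact_force: [0.6, 0.4, -0.1]
opening: 0.947
grip_force: 0.0
```

Request:
send_rows:
  targets:
    - [0,0,0.15,0,0,0.047]
    - [0,-0.1,0.2,0,0,0.094]
    - [0.06,-0.24,0.2,0,0,0.141]
    - [0.12,-0.38,0.2,0,0,0.188]
    - [0.18,-0.52,0.2,0,0,0.235]
    - [0.18,-0.52,0.2,0,0,0.282]
    - [0.18,-0.52,0.2,0,0,0.329]
    - [0.18,-0.52,0.2,0,0,0.376]
  claw: 0.6

```text
time: 30.3
ee_pos: [597.3, 49.7, 209.4]
ee_rot: [[0.333, 0.943, 0.0], [0.943, -0.333, 0.0], [0.0, 0.0, -1.0]]
contact_force: [-0.6, 0.7, 0.2]
opening: 0.599
grip_force: 0.0
```

```bash
python3 - <<'E'
from h import *
st=manip.get_state();print(st['ee_pos'],st['ee_rot'][:,1],st['joint_positions'][6])
w,i=cap('wrist');c,j=cap('scene');s,k=cap('side')
bs=blob(s,(0,0,0),(180,255,45),(376,236),20);bc=blob(c,(0,0,0),(180,255,40),(345,270),16)
print(bs[:2],bc[:2],tri(ray(k,*bs[0]),ray(j,*bc[0])))
cv2.imwrite('pics/m7.png',cv2.cvtColor(np.vstack([np.hstack([c[100:340,300:620],s[90:330,160:480]]),np.hstack([s[230:470,160:480],w[::2,::2]])]),cv2.COLOR_RGB2BGR))
E
```

```text
[597.30475129  49.71292702 209.40551672] [ 9.43088590e-01 -3.32541476e-01  2.80729294e-04] -0.48010187625954925
((376.55594405594405, 237.8275058275058), 139.0) ((346.38634538152604, 271.2706827309237), 199.0) (array([652.55443317, -19.87080141,  57.02414699]), [np.float64(0.6898585857731415), np.float64(0.6898585857730171)])
```

View pics/m7.png

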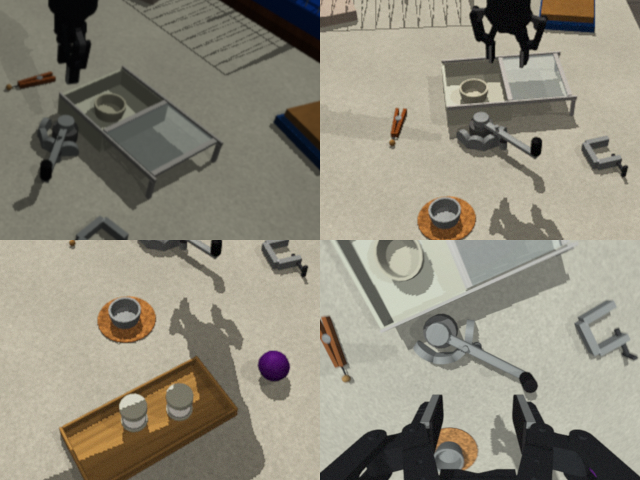

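The dish stands in the well and the bowl on the coaster. The knob is at side (377,238) and scene (346,271), giving (652.5,-19).

Request:
send_rows:
  targets:
    - [0.08,-0.1,0,0,0,0.047]
    - [0.184,-0.228,0,0,0,0.094]
    - [0.184,-0.228,0,0,0,0.141]
    - [0.184,-0.228,0,0,0,0.188]
    - [0.184,-0.228,0,0,0,0.235]
    - [0.184,-0.228,0,0,0,0.282]
    - [0.184,-0.228,-0.1,0,0,0.329]
    - [0.184,-0.228,-0.2,0,0,0.35]

```text
time: 31.25
ee_pos: [653.4, -17.9, 149.7]
ee_rot: [[-0.686, 0.727, 0.003], [0.727, 0.686, -0.0], [-0.002, 0.002, -1.0]]
contact_force: [0.2, -1.2, 0.3]
opening: 0.6
grip_force: 0.0
```

Request:
send_rows:
  targets:
    - [0,0,-0.1,0,0,0]
    - [0,0,-0.2,0,0,0]
    - [0,0,-0.28,0,0,0]
    - [0,0,-0.32,0,0,0]
    - [0,0,-0.331,0,0,0]
    - [0,0,-0.331,0,0,0]

```text
time: 31.85
ee_pos: [652.8, -17.9, 50.1]
ee_rot: [[-0.685, 0.728, 0.001], [0.728, 0.685, -0.0], [-0.001, 0.0, -1.0]]
contact_force: [0.4, -0.7, -0.2]
opening: 0.6
grip_force: 0.0
```

Request:
send_rows:
  targets:
    - [0,0,0,0,0,0]
    - [0,0,0,0,0,0]
    - [0,0,0,0,0,0]
    - [0,0,0,0,0,0]
    - [0,0,0,0,0,0]
    - [0,0,0,0,0,0]
  claw: 0.1
  newtons: 40

```text
time: 32.45
ee_pos: [653.2, -18.3, 51.3]
ee_rot: [[-0.685, 0.728, 0.002], [0.728, 0.685, -0.0], [-0.002, 0.001, -1.0]]
contact_force: [-1.8, -1.4, 6.4]
opening: 0.243
grip_force: 39.3
```

Request:
send_rows:
  targets:
    - [-0.034,-0.03,0,0,0,-0.029]
    - [-0.069,-0.055,0,0,0,-0.057]
    - [-0.107,-0.078,0,0,0,-0.084]
    - [-0.146,-0.097,0,0,0,-0.112]
    - [-0.187,-0.112,0,0,0,-0.14]
    - [-0.229,-0.124,0,0,0,-0.168]
    - [-0.272,-0.132,0,0,0,-0.196]
    - [-0.315,-0.137,0,0,0,-0.223]

```text
time: 33.25
ee_pos: [558.6, -59.7, 51.2]
ee_rot: [[-0.051, 0.999, 0.003], [0.999, 0.051, -0.0], [-0.001, 0.003, -1.0]]
contact_force: [-0.4, -0.6, 5.7]
opening: 0.243
grip_force: 40.4
```

Request:
send_rows:
  targets:
    - [-0.044,-0.001,0,0,0,-0.028]
    - [-0.087,0.002,0,0,0,-0.056]
    - [-0.13,0.009,0,0,0,-0.083]
    - [-0.173,0.02,0,0,0,-0.111]
    - [-0.214,0.034,0,0,0,-0.139]
    - [-0.254,0.052,0,0,0,-0.167]
    - [-0.292,0.073,0,0,0,-0.194]
    - [-0.329,0.099,0,0,0,-0.222]

```text
time: 34.05
ee_pos: [459.9, -30.0, 51.2]
ee_rot: [[0.603, 0.798, 0.003], [0.798, -0.603, -0.001], [0.001, 0.003, -1.0]]
contact_force: [1.5, -2.7, 7.8]
opening: 0.243
grip_force: 40.5
```

Request:
send_rows:
  targets:
    - [0,0,0,0,0,0]
    - [0,0,0,0,0,0]
    - [0,0,0,0,0,0]
    - [0,0,0,0,0,0]

```text
time: 34.45
ee_pos: [460.4, -30.3, 51.2]
ee_rot: [[0.6, 0.8, 0.003], [0.8, -0.6, -0.001], [0.001, 0.003, -1.0]]
contact_force: [-1.3, -2.6, 6.4]
opening: 0.243
grip_force: 40.5
```

Request:
send_rows:
  targets:
    - [0,0,0,0,0,0]
    - [0,0,0,0,0,0]
    - [0,0,0,0,0,0]
    - [0,0,0.1,0,0,0]
    - [0,0,0.25,0,0,0]
    - [0,0,0.4,0,0,0]
    - [0,0,0.55,0,0,0]
    - [0,0,0.6,0,0,0]
  claw: 0.6

```text
time: 35.25
ee_pos: [461.5, -29.3, 234.6]
ee_rot: [[0.599, 0.801, 0.008], [0.801, -0.599, -0.0], [0.005, 0.006, -1.0]]
contact_force: [0.0, 0.4, 0.2]
opening: 0.601
grip_force: 0.0
```

```bash
python3 - <<'E'
from h import *
st=manip.get_state();print(st['ee_pos'])
w,i=cap('wrist');c,j=cap('scene');s,k=cap('side')
bs=blob(s,(0,0,0),(180,255,45),(279,246),20);bc=blob(c,(0,0,0),(180,255,40),(290,211),16)
print(bs and bs[:2],bc and bc[:2])
cv2.imwrite('pics/m8.png',cv2.cvtColor(np.vstack([np.hstack([c[100:340,300:620],s[90:330,160:480]]),np.hstack([s[230:470,160:480],c[160:400,40:360]])]),cv2.COLOR_RGB2BGR))
E
```

```text
[461.49525643 -29.29865787 234.5677508 ]
((278.9989316239316, 246.0844017094017), 146.0) ((290.75978835978833, 210.8243386243386), 151.0)
```

View pics/m8.png

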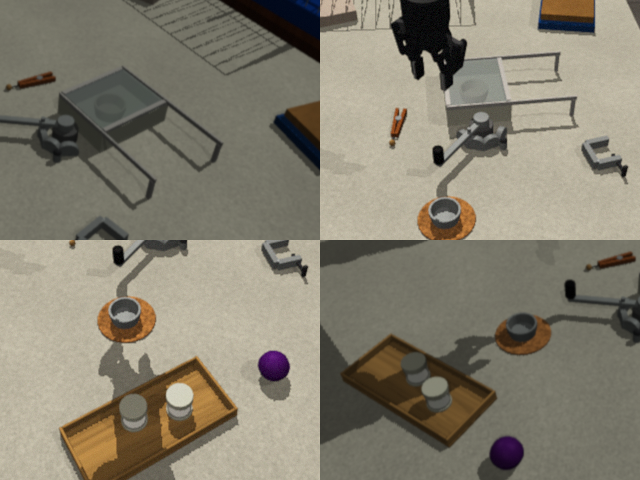

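The knob is back at its starting pixels (side 279,246; scene 291,211). The lid is shut over the dish, the bowl is on the coaster and both cups are upright in the tray.

```bash
python3 -c "
from workcell import manip
print(manip.finish_job())"
```

```text
the job is handed in; nothing more can be done
None
```

The job is handed in, with no verdict returned: in the last pictures both cups stand upright in the tray, the bowl is on the coaster, the dish is in the hatch under the shut lid, the lever is back in its shut notch, and the clothespin, clamp and ball look undisturbed.

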